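# Tip a dressed brake pad out of its flush nest

## Robot

A 6-joint arm with a two-finger parallel gripper is mounted at the origin on the work surface. World frame = base frame: x ahead of the robot, y to its left, z up, the work surface at z = 0. Lengths are in m, angles in rad, forces in N, time in s.
With the tool pointing down it reaches from about 0.375 to 0.975 m from the base axis. Payload 3.8 kg.
Tool frame: the origin (TCP) lies midway between the tips of the shut fingers; the grasp point (between the pads) lies 19 mm behind it; x points along the fingers, y is the direction in which the jaws open and shut, and the axes are right-handed (so a half turn about x gives the same grasp; the last joint's range is limited). The gripper opens to 88 mm and grips with 3 to 60 N. Pads are 18 mm wide; open, the fingers measure 123 mm over their backs; the gripper's body (75 mm by 187 mm) begins 45 mm behind the grasp point.
Start: joints at [-1.296, 0.264, 1.604, -0, 1.274, -0.037], TCP at [0.207, -0.642, 0.239] pointing down, gripper open.
Joint ranges: [-2.63, 2.63], [-0.94, 2.18], [0.31, 2.57], [-1.31, 4.45], [0, 2.66], [-2.55, 2.55]. Speed limits (rad/s): [2.57, 2.57, 3.14, 3.14, 3.14, 3.14].

## Interface

Orientations are given as a rotation vector (axis times angle).
In Python, from cell import manip, inverse_kinematics, cams, order gives the robot as it stands. Calls block until the motion is done:
- manip.move_pose(position, orientation): joint-space move of the TCP to a pose.
- manip.move_linear(position, rate=0.15, rot=None): straight line of the TCP; rot=None keeps the orientation; rate is the mean speed in m/s.
- manip.set_joints(angles): joint-space move.
- manip.set_gripper(opening, force=None): finger opening in m; force is the grip in N (None keeps the last); returns when the fingers have stopped.
- manip.dwell(seconds).
- inverse_kinematics(position, orientation): joint angles nearest the present ones, or None.
- manip.state(): the state.
- cams.capture(name): name is "scene" or "top" or "wrist"; returns a dict with "image" (400x640x3 uint8, blue, green, red), "z_map" (400x640 float32, m along the optical axis (not along the pixel's ray), 0 where there is no reading), "intrinsics" (3x3 intrinsics, pixels), "position" and "orientation" of the camera in the world; the wrist camera has in their place "T_tool_cam" (4x4, takes a point from camera to tool coordinates, whose origin is the TCP and whose axes are the tool frame's). Camera axes: x right, y down, z forward; pixel columns grow to the right and rows downward; lengths in m; the calibration is good to about 2 mm. A picture is of the moment at which its call begins: read the wrist's pose just before it.
A pose or a line that the arm cannot do raises manip.IKError and nothing moves.
- order.close_job(): hands the job in, once; it reports no verdict.
The state is a dict: "clock": time; "joint_pos": joint angles; "joint_velocities": joint speeds; "tau": joint torques, N m; "tool_pos": TCP position; "tcp_rot": TCP orientation; "contact_force": force on the tool from outside, world axes, zero at the start; "moment": the same for the moment, N m; "gripper_width": finger opening in m.
Only numpy, scipy, OpenCV 4.12 (cv2) and the standard library are available. Lean on these libraries where they do the work, as an engineer would, in place of code of your own. Each camera call takes 0.05 s, during which the arm holds its last target. There are 200 camera calls.

## Task

The copper-faced brake pad has been sanded flush in the dressing jig and there is no room for fingers round it. Tip it up by pressing down its yellow-marked end, take it by the raised end, and lay it flat, copper face up, in the blue tray without dropping it. Leave the dark-faced pad lying in its nest.

Things in the scene. Friction and masses are not known exactly. Their poses are not given: they have to be found in the camera images.
- pad_copper: Pad to move: brake pad 80 (x) x 52 (y) x 10 mm, 0.10 to 0.20 kg, copper-coloured face with a narrow dark gap across its middle. Origin: centre of underside; z up out of the face. Starts level in a jig nest, x along the jig's x, face flush with the jig's top. Fully tipped, its -x end is some 18 mm proud; over the outer 12 mm or so of that end nearly all of its 10 mm sides are bare, to grip across the 52 mm.
- pad_dark: Pad to leave alone: same size, shape and axes, but with a dark grey-black face; it lies flush in the jig's other nest.
- jig: Fixed aluminium block 130 (x) x 250 (y) x 40 mm high; origin: centre of underside. Two 85 x 56 mm nests at x = 0, y = +65 and -65 mm (either pad in either). Each nest's floor, 30 mm up, rocks on a stiff hinge along y at x = 0: pressing the pad 26 mm from its middle at the +x end (yellow bar beside it) with 4 N, to 9 mm below the jig's top, lifts the -x end; it stops at 0.5 rad and stays tipped.
- tray: Fixed open tray of blue painted sheet, 190 x 190 x 20 mm high outside, walls 4 mm, inner floor 4 mm above the table. Origin: centre of its underside; x and y along its sides.
Things that resemble listed ones, but are neither listed nor needed, are in the scene too. Leave any pink or turquoise look-alike of the pad_copper alone.

How it is judged:
By the outcome, as a careful person would: the job done as asked, in the order asked, and still so for the second after the job is handed in, with the robot touching nothing.
It also fails if it takes over 51 s, if anything falls off the work surface, if the arm or the gripper's body presses on something with over 40 N, if the wrist force passes 120 N, or if a joint passes its speed limit or range.

## Working session

There is one attempt and no reset: what is moved stays moved. The work goes in short steps, each a Python script; the robot and the scene stay as the last script left them, time stands still between calls to the robot, and variables do not carry over. Pictures are saved under pics/ and viewed, about 8 in all and at most 12, crops included, and the job is handed in when it is done.

```bash
mkdir -p pics; cat > h.py <<'E'
import numpy as np, cv2
from scipy.spatial.transform import Rotation as R
from cell import manip, inverse_kinematics, cams, order
def cap(name):
    s=manip.state(); c=cams.capture(name)
    if name=="wrist":
        T=np.eye(4); T[:3,:3]=R.from_rotvec(s["tcp_rot"]).as_matrix(); T[:3,3]=s["tool_pos"]; c["T"]=T@c["T_tool_cam"]
    else:
        o=np.array(c["orientation"],float); T=np.eye(4)
        T[:3,:3]=o if o.shape==(3,3) else R.from_rotvec(o).as_matrix(); T[:3,3]=c["position"]; c["T"]=T
    return c
def ray(c,uv,z):
    K=np.array(c["intrinsics"]); uv=np.atleast_2d(uv).astype(float)
    d=np.c_[uv,np.ones(len(uv))]@np.linalg.inv(K).T@c["T"][:3,:3].T; o=c["T"][:3,3]
    return o+d*((z-o[2])/d[:,2])[:,None]
def cloud(c):
    K=np.array(c["intrinsics"]); z=c["z_map"]; v,u=np.indices(z.shape)
    p=np.stack([(u-K[0,2])/K[0,0]*z,(v-K[1,2])/K[1,1]*z,z],-1)
    return p@c["T"][:3,:3].T+c["T"][:3,3]
E
python3 - <<'E'
from h import *
s=manip.state(); print(s)
for n in("top","scene"):
    c=cap(n); cv2.imwrite(f"pics/{n}0.png",c["image"]); print(n,c["position"],c["orientation"],c["intrinsics"])
    np.savez(f"{n}0.npz",**c)
E
```

```text
{'clock': 0.0, 'joint_pos': array([-1.29592063e+00,  2.64728359e-01,  1.60535527e+00, -6.87673739e-06,
        1.27372014e+00, -3.69004685e-02]), 'joint_velocities': array([-2.29378815e-03,  5.46251302e-05,  5.65299783e-04,  2.46550086e-03,
        1.26475458e-03, -1.03129182e-05]), 'tau': array([-1.09715489e-03, -5.02116609e+01, -3.56873024e+01,  7.27868616e-02,
        2.92362651e-02, -1.56372494e-04]), 'tool_pos': array([ 0.20685861, -0.64177461,  0.23741484]), 'tcp_rot': array([ 2.0538692 ,  0.3251206 , -2.05442856]), 'contact_force': array([ 0.47669647,  0.24195515, -0.21482103]), 'moment': array([-0.02806693, -0.01827471,  0.00591815]), 'gripper_width': 0.0880075327018554}
top [ 3.83563432e-01 -1.41506843e-05  8.64340264e-01] [-2.14652986  2.13336606 -0.16273783] [[370.1760371    0.         326.43338497]
 [  0.         370.1760371  203.41846459]
 [  0.           0.           1.        ]]
scene [0.96492616 0.15594681 0.83431693] [-1.57742553 -2.24659217  0.62612073] [[444.26656017   0.         326.37160451]
 [  0.         444.26656017 197.19093045]
 [  0.           0.           1.        ]]
```

View pics/top0.png

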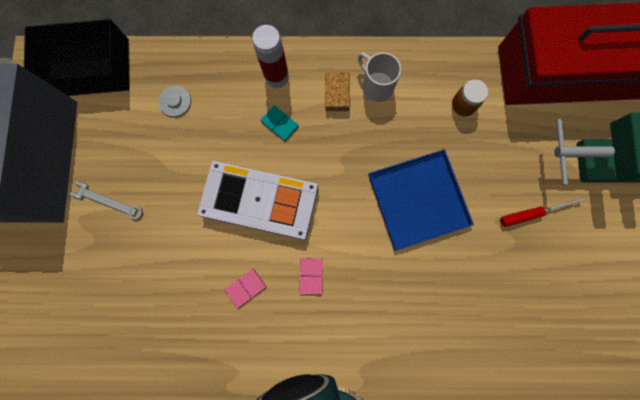

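View pics/scene0.png

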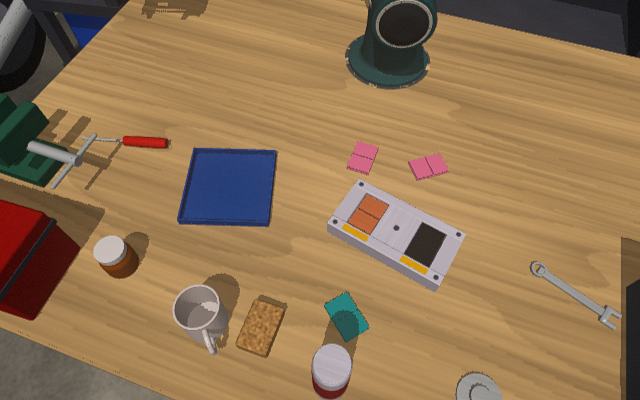

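Top view: copper pad at (285,205), dark pad at (230,194), yellow bars at (235,170) and (291,184), so the jig's +x points up the image. The tray is at (420,200). Copper-like things: orange (285,205) in the jig is the one that fits (copper, in a nest, with a gap). Pink (245,288) and (311,276) and turquoise (279,123) are loose look-alikes, so I leave them alone.

```bash
cat > m.py <<'E'
from h import *
def blobs(img,hs,amin=40):
    hsv=cv2.cvtColor(img,cv2.COLOR_BGR2HSV)
    m=cv2.inRange(hsv,np.array(hs[0]),np.array(hs[1]))
    m=cv2.morphologyEx(m,cv2.MORPH_CLOSE,np.ones((5,5)))
    return sorted([k for k in cv2.findContours(m,0,cv2.CHAIN_APPROX_NONE)[0] if cv2.contourArea(k)>amin],key=cv2.contourArea)[::-1]
H={"copper":((5,150,120),(14,255,255)),"yellow":((20,170,170),(32,255,255)),"blue":((105,150,40),(125,255,255)),"jig":((100,5,130),(150,40,255))}
def rect(c,k,z):
    p=ray(c,k.reshape(-1,2),z)[:,:2]; r=cv2.minAreaRect((p*1000).astype(np.float32)); return p,r
E
python3 - <<'E'
from m import *
for n in("top","scene"):
    c=dict(np.load(f"{n}0.npz"))
    P=cloud(c)
    for q,z in(("copper",.04),("yellow",.04),("blue",.02),("jig",.04)):
        for k in blobs(c["image"],H[q])[:3]:
            p,r=rect(c,k,z); u,v=k.reshape(-1,2).mean(0).astype(int)
            print(n,q,(u,v),np.round(r[0],1),np.round(r[1],1),round(r[2],1),"depthz",P[v,u].round(3))
c=dict(np.load("top0.npz")); cv2.imwrite("pics/crop1.png",cv2.resize(c["image"][140:260,180:340],None,fx=4,fy=4,interpolation=2))
E
```

```text
top copper (np.int64(284), np.int64(204)) [508.5  95.5] [49.7 78. ] 77.6 depthz [0.511 0.099 0.033]
top yellow (np.int64(290), np.int64(182)) [559.8  84.1] [53.2 11.4] 76.9 depthz [0.56  0.086 0.041]
top yellow (np.int64(235), np.int64(170)) [587.5 210.7] [53.1 11.3] 77.6 depthz [0.588 0.212 0.041]
top blue (np.int64(419), np.int64(199)) [ 527.7 -213.4] [186.2 189.4] 18.2 depthz [ 0.529 -0.215  0.004]
top jig (np.int64(257), np.int64(201)) [520.7 158. ] [248.1 127.9] 77.7 depthz [0.516 0.159 0.04 ]
top jig (np.int64(265), np.int64(36)) [920.6 152.9] [61.1 60.7] 1.5 depthz [0.838 0.13  0.168]
top jig (np.int64(172), np.int64(108)) [736.9 365.3] [61.7 23.6] 84.9 depthz [0.751 0.382 0.005]
scene copper (np.int64(367), np.int64(213)) [507.8  94.6] [50.2 78.9] 77.2 depthz [0.506 0.092 0.037]
scene yellow (np.int64(413), np.int64(264)) [585.7 209.6] [54.6 12.6] 77.6 depthz [0.586 0.208 0.043]
scene yellow (np.int64(354), np.int64(232)) [557.7  82.1] [55.3 12.7] 77.9 depthz [0.559 0.081 0.042]
scene blue (np.int64(227), np.int64(188)) [ 531.3 -215.1] [196.3 188.5] 18.2 depthz [ 0.532 -0.221  0.005]
scene blue (np.int64(84), np.int64(24)) [ 212.7 -837.4] [128.1 140.2] 11.1 depthz [-0.229 -1.358 -0.412]
scene jig (np.int64(410), np.int64(241)) [523.6 169.9] [221.2 128.5] 77.5 depthz [0.541 0.191 0.043]
scene jig (np.int64(332), np.int64(365)) [810.  121.6] [65.5 62.4] 72.9 depthz [0.838 0.128 0.17 ]
```

View pics/crop1.png

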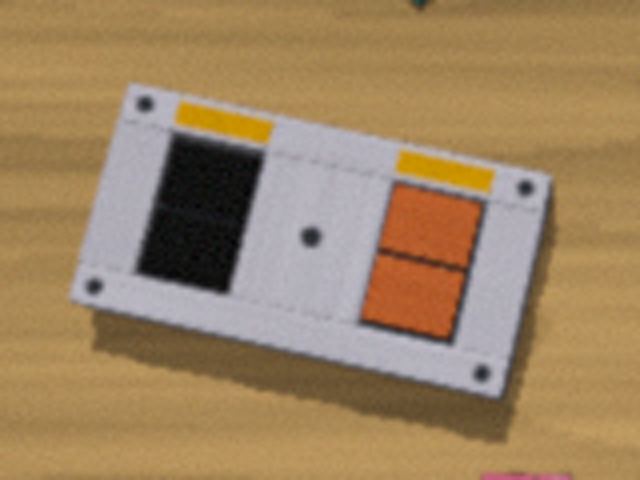

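The crop confirms the target: the copper pad with its dark gap sits in the jig's nest and its yellow bar marks the +x end. Both cameras agree on the pad, at (0.508, 0.095) with yaw about -12.4°. I'll check the IK, then go above it for a closer look.

```bash
cat >> m.py <<'E'
yaw=np.radians(-12.4); PC=np.array([.508,.095])
def jig(s,y,z,PC=PC):   # world point from nest frame
    return np.r_[PC+[s*np.cos(yaw)-y*np.sin(yaw), s*np.sin(yaw)+y*np.cos(yaw)],z]
def down(yaw,tilt=0,flip=1): # tool x = -(normal), normal tilted by tilt towards +x of frame; tool y along frame +-y
    n=np.array([np.sin(tilt),0,np.cos(tilt)]); y=np.array([0,flip,0]); x=-n
    M=np.c_[x,y,np.cross(x,y)]
    return (R.from_euler("z",yaw)*R.from_matrix(M)).as_rotvec()
E
python3 - <<'E'
from m import *
ty=np.radians(18.2)
for f in(1,-1):
    for nm,p,r in(("look",jig(-.03,0,.22),down(yaw,0,f)),("press",jig(.026,0,.031),down(yaw,0,f)),("grasp",jig(-.03,0,.046),down(yaw,.5,f)),("hi",jig(-.03,0,.2),down(yaw,.5,f)),
       ("t18",[.53,-.213,.005],down(ty,0,f)),("t-72",[.53,-.213,.005],down(ty-np.pi/2,0,f)),("t108",[.53,-.213,.005],down(ty+np.pi/2,0,f))):
        q=inverse_kinematics(np.array(p),r); print(f,nm,None if q is None else np.round(q,2))
f=1 if R.from_rotvec(manip.state()["tcp_rot"]).as_matrix()[:,1]@[0,1,0]>0 else -1
manip.move_pose(jig(-.02,0,.20),down(yaw,0,-1))
c=cap("wrist"); cv2.imwrite("pics/w1.png",c["image"]); np.savez("w1.npz",**c)
s=manip.state(); print(f,s["clock"],s["tool_pos"],s["contact_force"],c["T"][:3,3])
for q in("copper","yellow"):
    for k in blobs(c["image"],H[q])[:2]:
        p,r=rect(c,k,.04); print(q,np.round(r[0],1),np.round(r[1],1),round(r[2],1))
E
```

```text
1 look [ 0.16 -0.08  2.01 -0.    1.21 -1.2 ]
1 press [ 0.12  0.23  2.07 -0.    0.84 -1.23]
1 grasp [ 0.06  0.43  1.85  0.14  1.34 -1.35]
1 hi [ 0.06  0.26  1.76  0.13  1.6  -1.32]
1 t18 [-0.43  0.32  2.01  0.    0.81 -2.31]
1 t-72 [-0.43  0.32  2.01 -0.    0.81 -0.74]
1 t108 [-0.43  0.32  2.01 -0.    0.81  2.4 ]
-1 look [ 0.16 -0.08  2.01 -0.    1.21  1.95]
-1 press [ 0.12  0.23  2.07 -0.    0.84  1.91]
-1 grasp [0.06 0.43 1.85 0.14 1.34 1.79]
-1 hi [0.06 0.26 1.76 0.13 1.6  1.82]
-1 t18 [-0.43  0.32  2.01  0.    0.81  0.83]
-1 t-72 [-0.43  0.32  2.01 -0.    0.81  2.4 ]
-1 t108 [-0.43  0.32  2.01 -0.    0.81 -0.74]
-1 2.95 [0.48871417 0.09877338 0.20004143] [-0.42357738 -0.29875606  0.36147761] [0.56718481 0.08304129 0.34604953]
copper [508.1  97.1] [49.5 77.3] 77.1
yellow [587.3 211.9] [53.1  9.8] 77.5
yellow [559.1  85. ] [53.   9.8] 77.5
```

View pics/w1.png

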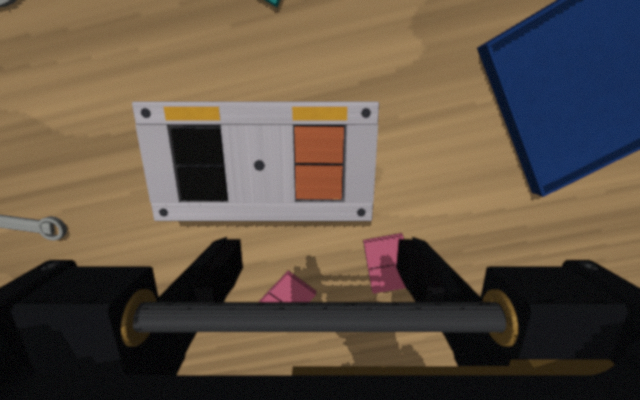

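The wrist view agrees: copper pad at (320,163), below its yellow bar at (320,113), and within 2 mm of the earlier fix. Next I press.

```bash
sed -i 's/PC=np.array(\[.508,.095\])/PC=np.array([.508,.0957])/' m.py; python3 - <<'E'
from m import *
manip.set_gripper(0.0)
manip.move_pose(jig(.026,0,.06),down(yaw,0,-1))
f0=manip.state()["contact_force"]
for z in(.044,.040,.037,.034,.032,.031,.0303):
    manip.move_linear(jig(.026,0,z),rate=.03); s=manip.state(); F=s["contact_force"]-f0
    print(z,s["tool_pos"].round(4),F.round(1))
    if F[2]>25: break
manip.move_linear(jig(.026,0,.09),rate=.15)
manip.move_pose(jig(-.035,0,.20),down(yaw,0,-1))
c=cap("wrist"); cv2.imwrite("pics/w2.png",c["image"][:260,80:560]); np.savez("w2.npz",**c)
P=cloud(c); k=blobs(c["image"],H["copper"])
m=np.zeros(c["z_map"].shape,np.uint8); cv2.drawContours(m,k[:1],-1,255,-1); m=cv2.erode(m,np.ones((5,5)))
p=P[(m>0)&(c["z_map"]>0)]; A=np.c_[(p[:,:2]-PC)@[np.cos(yaw),np.sin(yaw)],(p[:,:2]-PC)@[-np.sin(yaw),np.cos(yaw)],np.ones(len(p))]
print("plane",np.linalg.lstsq(A,p[:,2],rcond=None)[0],A[:,:2].min(0),A[:,:2].max(0),manip.state()["clock"])
E
```

```text
0.044 [0.5333 0.0901 0.0439] [-0.3  0.5  0.4]
0.04 [0.5337 0.0901 0.0401] [ 0.2 -1.1  1.1]
0.037 [0.5346 0.09   0.0377] [ 2.1 -2.   2.8]
0.034 [0.5354 0.0899 0.035 ] [ 3.  -2.5  4.4]
0.032 [0.5357 0.0898 0.0332] [ 4.  -3.   4.6]
0.031 [0.5358 0.0898 0.0322] [ 3.8 -2.7  4.7]
0.0303 [0.5358 0.0898 0.0316] [ 4.1 -3.4  4.3]
plane [-0.46450756  0.00144099  0.04013388] [-0.03047913 -0.02175685] [0.03068749 0.02400178] 8.275
```

View pics/w2.png

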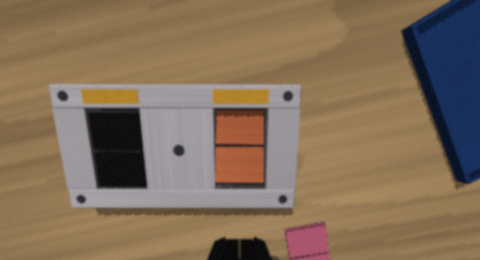

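The pad is tipped by about 0.44 rad, short of the 0.5 stop, and the force showed no stop reached. I'll press a bit deeper until it stops.

```bash
python3 - <<'E'
from m import *
manip.move_pose(jig(.026,0,.05),down(yaw,0,-1))
f0=manip.state()["contact_force"]
for z in(.034,.031,.0295,.028,.0265,.025):
    manip.move_linear(jig(.026,0,z),rate=.04); s=manip.state(); F=s["contact_force"]-f0
    print(z,s["tool_pos"].round(4),F.round(1))
    if F[2]>14: break
manip.move_linear(jig(.026,0,.09),rate=.15)
manip.set_gripper(.075)
manip.move_pose(jig(-.035,0,.20),down(yaw,0,-1))
c=cap("wrist"); np.savez("w3.npz",**c)
P=cloud(c); k=blobs(c["image"],H["copper"])
m=np.zeros(c["z_map"].shape,np.uint8); cv2.drawContours(m,k[:1],-1,255,-1)
e=cv2.erode(m,np.ones((5,5)))
def fr(p): return np.c_[(p[:,:2]-PC)@[np.cos(yaw),np.sin(yaw)],(p[:,:2]-PC)@[-np.sin(yaw),np.cos(yaw)]]
p=P[(e>0)&(c["z_map"]>0)]; A=np.c_[fr(p),np.ones(len(p))]
a=np.linalg.lstsq(A,p[:,2],rcond=None)[0]; print("plane",a,np.arctan(a[0]))
# outline rays onto tipped plane z=a0*s+a2
o=c["T"][:3,3]; q=ray(c,k[0].reshape(-1,2),0.)
so,sq=fr(o[None])[0],fr(q); g=lambda s,z:z-(a[0]*s[...,0]+.0412)
t=g(so,o[2])/(g(so,o[2])-g(sq,0)); X=so+(sq-so)*t[:,None]; print("outline s,y",X.min(0),X.max(0),"jig-x; s/cos len",np.ptp(X[:,0])/np.cos(np.arctan(a[0])))
print(manip.state()["clock"])
E
```

```text
0.034 [0.5333 0.0902 0.0341] [-1.7  0.4 -0.9]
0.031 [0.5342 0.0902 0.0316] [-1.3 -0.4  1.7]
0.0295 [0.5346 0.0902 0.0308] [-2.7 -1.5  7.5]
0.028 [0.5355 0.0902 0.0301] [-2.7 -1.6 11.2]
0.0265 [0.5363 0.0902 0.0296] [-3.8 -2.1 15.5]
plane [-0.55137103  0.0010391   0.04047948] -0.5038952126776151
outline s,y [-0.0278839  -0.02366352] [0.03254346 0.02632634] jig-x; s/cos len 0.06900397010851458
12.875
```

It's now fully tipped, with a measured tilt of 0.504 rad and a stop force of 15 N. I'll grip the raised end with the tool along the pad's normal, so the fingertips are flush with its underside, and lift.

```bash
python3 - <<'E'
from m import *
r=down(yaw,.5,-1); g=np.array([-.029,.001,.0462]); n=np.array([np.sin(.5),0,np.cos(.5)])
manip.move_pose(jig(*(g+.06*n)),r)
f0=manip.state()["contact_force"]
manip.move_linear(jig(*(g+.015*n)),rate=.1); manip.move_linear(jig(*g),rate=.04)
s=manip.state(); print(s["tool_pos"].round(4),jig(*g).round(4),(s["contact_force"]-f0).round(1))
manip.set_gripper(0.03,force=50); s=manip.state(); print("w",s["gripper_width"],(s["contact_force"]-f0).round(1))
manip.move_linear(jig(g[0],g[1],.075),rate=.05); s=manip.state(); print("w",s["gripper_width"],(s["contact_force"]-f0).round(1))
manip.move_linear(jig(g[0],g[1],.15),rate=.12); s=manip.state(); print("w",s["gripper_width"],(s["contact_force"]-f0).round(1),s["clock"])
c=cap("scene"); a=c["image"][60:360,200:520]
c=cap("wrist"); b=cv2.resize(c["image"],(480,300)); cv2.imwrite("pics/g1.png",np.hstack([a,b]))
E
```

```text
[0.4797 0.1029 0.0459] [0.4799 0.1029 0.0462] [-0.5  0.4 -0.3]
w 0.051007403824388786 [-0.4 -1.1  0.9]
w 0.05107234688077307 [ 0.   0.  -1.2]
w 0.05095154056507692 [-0.4  0.4 -1.7] 16.6
```

View pics/g1.png

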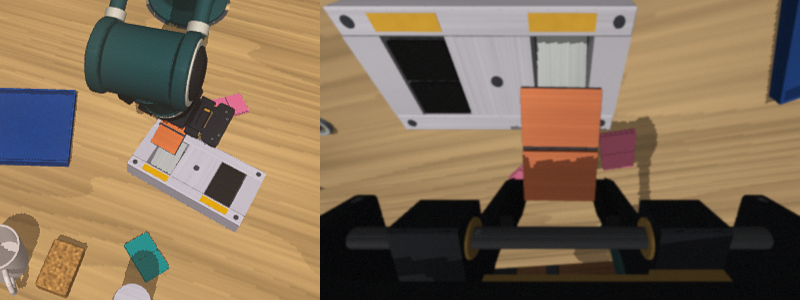

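It's held: width 51 mm, weight about 1.7 N, and the other nest is undisturbed with the dark pad at (425,75) in the wrist half. Moving over the tray and measuring the pad's tilt in the hand.

```bash
cat >> m.py <<'E'
ty=np.radians(18.2); TC=np.array([.529,-.214]); tx=np.array([np.cos(ty),np.sin(ty)])
def padplane(c):
    P=cloud(c); k=blobs(c["image"],H["copper"])
    m=np.zeros(c["z_map"].shape,np.uint8); cv2.drawContours(m,k[:1],-1,255,-1); m=cv2.erode(m,np.ones((7,7)))
    p=P[(m>0)&(c["z_map"]>0)]; d=p[:,:2]-TC
    s=d@tx; y=d@[-tx[1],tx[0]]; a=np.c_[s,y,np.ones(len(s))]
    for _ in range(3):
        b=np.linalg.lstsq(a,p[:,2],rcond=None)[0]; ok=abs(a@b-p[:,2])<.004; a,p=a[ok],p[ok]
    return b,a.min(0)[:2],a.max(0)[:2],len(p)
E
python3 - <<'E'
from m import *
r=down(ty,0,-1); xy=TC-.034*tx
manip.move_linear(manip.state()["tool_pos"]+[0,0,.03],rate=.15)
manip.move_pose(np.r_[xy,.10],r)
c=cap("wrist"); cv2.imwrite("pics/t1.png",c["image"]); s=manip.state()
print(padplane(c),s["tool_pos"].round(4),s["gripper_width"],s["contact_force"].round(1),s["clock"])
E
```

```text
(array([-0.00981643,  0.00211761,  0.1080957 ]), array([-0.03530629, -0.02204523]), array([0.03985794, 0.02623981]), 12714) [ 0.497  -0.2238  0.0998] 0.05080267781603372 [ 0.  -0.3 -1.1] 18.3583
```

View pics/t1.png

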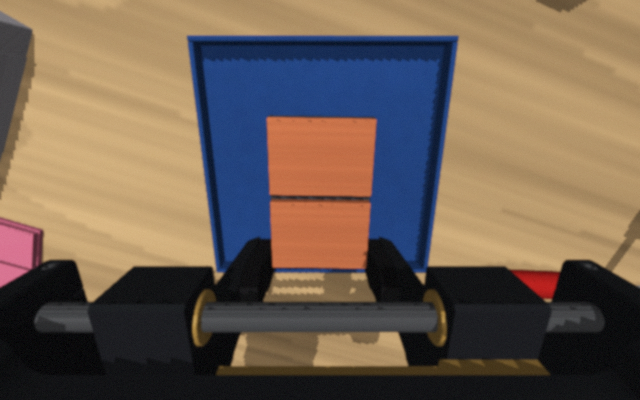

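The pad is level in the hand (0.01 rad) and centred over the tray. Lowering until it touches.

```bash
python3 - <<'E'
from m import *
xy=TC-.034*tx
manip.move_linear(np.r_[xy,.02],rate=.1); manip.dwell(.2); f0=manip.state()["contact_force"]
for z in(.010,.008,.007,.006,.0055,.005,.0045,.004,.0035,.003):
    manip.move_linear(np.r_[xy,z],rate=.02); manip.dwell(.1); s=manip.state(); F=s["contact_force"]-f0
    print(z,s["tool_pos"][2].round(4),F.round(1))
    if F[2]>3: break
manip.set_gripper(.066); manip.dwell(.2)
manip.move_linear(np.r_[xy,.06],rate=.08); manip.move_linear(np.r_[xy-.02*tx,.22],rate=.2)
c=cap("wrist"); print(padplane(c),manip.state()["clock"],manip.state()["gripper_width"]); b=cv2.resize(c["image"],(400,250))
a=cv2.resize(cap("top")["image"],(400,250)); cv2.imwrite("pics/e1.png",np.hstack([a,b]))
E
```

```text
0.01 0.01 [0.6 0.4 0.1]
0.008 0.008 [ 0.5 -0.1 -0.8]
0.007 0.007 [ 0.8 -0.7 -0.7]
0.006 0.006 [ 0.1 -0.2 -1. ]
0.0055 0.0056 [ 0.4 -0.9 -1. ]
0.005 0.0051 [0.3 0.2 0.2]
0.0045 0.005 [-2.1  1.   5.5]
(array([0.00114253, 0.00281957, 0.01381571]), array([-0.03176281, -0.01952257]), array([0.03729847, 0.02226639]), 1996) 24.825 0.06623880868600318
```

View pics/e1.png

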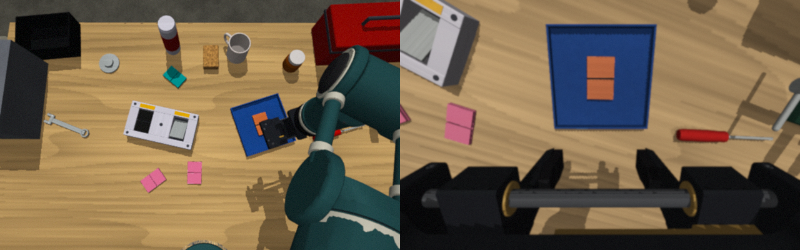

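The pad lies flat, copper up, in the middle of the tray at (600,78) in the wrist half, with its face at z = 0.0138 (0.014 expected). The dark pad is still in its nest at (145,122) in the top half, and the look-alikes haven't moved. Handing in.

```bash
python3 -c "
from h import *
print(order.close_job(), manip.state()['clock'])"
```

```text
the job is handed in; nothing more can be done
the job is handed in; nothing more can be done
```

The copper-faced pad is lying flat, copper face up, in the middle of the blue tray, and the job is handed in. The clock read 24.8 s of the allowed 51 s at the last check before hand-in.

- **Tipping:** The first press stopped short, at about 0.44 rad with only about 4.5 N. I pressed again until it met the stop at about 15 N, and the tilt then measured 0.504 rad.
- **Grip and placing:** I took the raised end across its 52 mm width. The pad was level to 0.01 rad in the hand. I lowered it until it touched the tray floor (5.5 N), released it there and backed the arm clear.
- **Last checks:** The pad's face measured 13.8 mm high (14 mm expected), with tilt under 0.003 rad. The dark-faced pad was still in its nest, and the pink and turquoise look-alikes had not moved. Apart from the short first press, no check failed or disagreed beyond about 2 mm.

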